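# Flip a face-down test cassette onto the reader's deck and push it home

### The job

The white test cassette lies face down on the bench in front of the cassette reader. Without gripping or lifting it, push it with the fingertips against the front edge of the reader's loading deck, tip it up on that edge and push it over so that it falls on the deck face up, then push it along the deck into the reading slot until it is fully home. Leave everything else where it stands.

Things in the scene. Friction and masses are not known exactly. Their poses are not given: they have to be found in the camera images.
- cassette: flat white rigid, slippery test cassette with five strips, 72 mm (x) by 90 mm (y) by 10 mm (z), 28 to 49 g, too wide to grip across. Origin: centre of its face, which lies on the bench at the start; z points out of the plain back (up at the start, straight down once face up). x points to the end with the teal band: nearer the reader at the start, towards the robot once flipped
- foot (a point): middle of the cassette's teal end (36 mm along its x, 5 mm from the face). This end is fully rounded (radius 5 mm) over its whole width: it meets the deck edge and is the foot about which the cassette turns while it is tipped up
- tail (a point): middle of the widest edge of the cassette's other end (-36 mm along its x, 8 mm from the face). Upright for 2 mm next to the back, this end slopes in 10 mm towards the face. Face down, foot pressed on the deck (5 to 10 N), this edge clings to an upright fingertip reaching below it and rises slowly with it in an arc about the foot; past 45 degrees it slides freely up the finger as that pushes on
- reader: desktop cassette reader, grey and white, fixed to the bench, 185 mm (x) by 134 mm (y); origin at the centre of its underside, x points into the slot, away from the robot. From x = -92.5 to 12.5 mm it is an open flat grey loading deck 8 mm high; behind that stands the white reading head, 54 mm high
- deck_edge (a point): middle of the top front edge of the deck (reader x = -92.5 mm, 8 mm above the bench). The deck's upright front face below it, across the whole width, is the edge to tip the cassette against
- slot_mouth (a point): middle of the slot's mouth on the deck (reader x = 12.5 mm). The slot runs straight on into the head, 94 mm wide, 14 mm high and 35 mm deep. Two guides 11 mm high on the deck funnel into it: 120 mm apart at reader x = -24 mm, narrowing to 94 mm at the mouth
- slot_end (a point): middle of the stop at the inner end of the slot, on the deck (reader x = 47.5 mm). The cassette's leading end touches it when home; its centre is then at reader x = 11.5 mm and 37 mm of it stand out of the head
- timer: white bench timer, 58 x 62 x 18 mm, beside the reader; leave alone; origin at the centre of its underside
- sample_cup: sample cup with yellow lid, 59 mm wide, 66 mm high, beside the reader; leave alone; origin at the centre of its underside
- control_vial_red: small white vial with red cap, 24 mm wide, 45 mm high, beside the reader; leave alone; origin at the centre of its underside
- control_vial_green: small white vial with green cap, 24 mm wide, 45 mm high, beside the reader; leave alone; origin at the centre of its underside
- swab_box: blue and white box, 60 x 95 x 50 mm, at the left; leave alone; origin at the centre of its underside

How it is judged:
On the way, in this order (a step that is already met when the one before it is completed fails the run):
1. the cassette, still face down, is pushed against the front edge of the deck (x of foot in the frame of reader above -0.0985 m and angle between cassette's own z axis and vertical below 0.35 rad).
2. it stands tipped up on its teal end, against the deck's front edge (angle between cassette's own z axis and vertical between 1.2 and 1.9 rad and x of foot in the frame of reader between -0.115 and -0.08 m and height (world z) of foot below 0.02 m).
3. it has fallen over and lies face up on the deck, not yet home (angle between cassette's own z axis and vertical above 3 rad and x of cassette in the frame of reader between -0.085 and 0.005 m), for 0.1 s.
At the end, for the whole second after the job is handed in: the cassette lies face up and flat on the deck (within 5 degrees), in the slot with its leading end within 3 mm of the stop, square to the reader within 4 degrees and central within 5 mm, at rest (angle between cassette's own z axis and vertical above 3.05 rad and x of cassette in the frame of reader between 0.0085 and 0.0165 m and y of cassette in the frame of reader between -0.005 and 0.005 m and angle between the x axis of cassette and the x axis of reader, either way round below 0.07 rad and height (world z) of cassette below 0.021 m and linear speed of cassette below 0.01 m/s); the robot touches nothing.
It fails at once if the cassette is lifted or carried: its teal end rises more than 40 mm above the bench (height (world z) of foot above 0.04 m).
It fails at once if the cassette is lifted or carried: its middle rises more than 65 mm above the bench (height (world z) of cassette above 0.065 m).
It fails at once if the cassette is gripped or squeezed while it stands on its end: over 30 N between fingers and cassette (contact force between the fingers and cassette above 30 N and angle between cassette's own z axis and vertical between 1 and 2.2 rad).
It fails at once if something beside the reader is moved more than 15 mm (distance of any of timer, sample_cup, control_vial_red, control_vial_green, swab_box from where it was at the start of the episode above 0.015 m).
It also fails if it takes over 61 s, if anything falls off the work surface, if the arm or the gripper's body presses on something with over 40 N, if the wrist force passes 120 N, or if a joint passes its speed limit or range.

### The arm

A 6-joint arm with a two-finger parallel gripper is mounted at the origin on a cart in front of the work surface, level with it; the furniture and walls round the work are solid. World frame = base frame: x ahead of the robot, y to its left, z up, the work surface at z = 0. Lengths are in m, angles in rad, forces in N, time in s.
With the tool pointing down it reaches from about 0.3 to 0.775 m from the base axis. Payload 14.6 kg.
Tool frame: the origin (TCP) lies between the finger pads; the fingertips stand 19 mm ahead of it and the grasp point (between the pads) is the TCP; z points along the fingers, y is the direction in which the jaws open and shut (so a half turn about z gives the same grasp; the last joint's range is limited). The gripper opens to 94 mm and grips with 3 to 60 N. Pads are 16 mm wide; open, the fingers measure 119 mm over their backs; the gripper's body (75 mm by 177 mm) begins 78 mm behind the grasp point.
Start: joints at [1.079, 0.3, 1.521, -0, 1.321, -0.067], TCP at [0.227, 0.501, 0.224] pointing down, gripper open.
Joint ranges: [-3.03, 3.03], [-0.79, 2.21], [0.23, 2.52], [-1.04, 4.18], [0, 3.07], [-2.55, 2.55]. Speed limits (rad/s): [2.22, 2.22, 2.57, 3.14, 3.14, 3.14].

### API

Orientations are given as [roll, pitch, yaw] about the fixed x, y, z axes, in that order (R = Rz(yaw) Ry(pitch) Rx(roll)).
In Python, from station import telemetry, vision, ctrl gives the robot as it stands. The module is installed in compiled form; this text tells all that it offers.
- The arm moves only by the shell command python3 -m creep 'ROWS' [FORCE]. ROWS is JSON, a list of rows, each a list of 3 entries, a list of its own where there are three numbers: the shift along the tool's x, y, z in units of 50 mm (1.0 is 50 mm), then the turn about the tool's z in units of 8 degrees (1.0 is 8 degrees), then the opening, from 0 (shut) to 1 (fully open). In form: [[[tx, ty, tz], twist, gripper], ...]. A call has 1 to 12 rows; each row is the pose to reach, as a shift and turn from the pose commanded when the call began, along the tool's axes at that moment; what a row does not reach only later rows make up. A row lasts 1/10 s, in which the tool goes at most 50 mm and 8.59 degrees, less where a joint would pass 70% of its speed; a pose out of reach is approached as far as the arm can. A call with a gripper value outside its range is refused whole. The fingers move at their own pace and stop on an object; FORCE is the grip in N (left out, the last holds). Time passes only in rows, so rows that repeat a pose let the fingers close. It gives the time, the measured TCP pose, the force and the opening at its end, in the units of the state.
- telemetry.get_obs(): the state, without advancing time (a new reading comes with each control period).
- vision.camera(name): name is "side" or "top"; returns a dict with "img" (384x512x3 uint8, red, green, blue), "depth" (384x512 float32, m along the optical axis (not along the pixel's ray), 0 where there is no reading), "vertical_fov" (degrees; the focal length in pixels is half the picture's height over the tangent of half this angle, whatever the lens; pixels are square), "cx", "cy" (the principal point, pixels), "dist" ([k1, k2, p1, p2, k3] as OpenCV has them; the pictures are not rectified), "extrinsics" (4x4, takes a point from camera to world coordinates). Camera axes: x right, y down, z forward; pixel columns grow to the right and rows downward; lengths in m; the calibration is good to about 2 mm. A picture is of the moment at which its call begins.
- ctrl.hand_in(): hands the job in, once; it reports no verdict.
The state is a dict: "time_s": time; "qpos": joint angles; "joint_vel": joint speeds; "tau": joint torques, N m; "ee_pos": TCP position; "eef_rot": TCP orientation; "force": force on the tool from outside, world axes, zero at the start; "moment": the same for the moment, N m; "grip_width": finger opening in m.
Only numpy, scipy, OpenCV 4.12 (cv2) and the standard library are available. Lean on these libraries where they do the work, as an engineer would, in place of code of your own. Each camera call takes 0.05 s, during which the arm holds its last target.

## Working session

There is one attempt and no reset: what is moved stays moved. The work goes in short steps, Python scripts to look and compute and a shell command to move; the robot and the scene stay as the last step left them, time stands still between calls to the robot, and variables do not carry over. Pictures are saved under pics/ and viewed, and the job is handed in when it is done.

```bash
mkdir -p pics; ls; python3 - <<'E'
from station import telemetry, vision
import cv2, numpy as np, pickle
print(telemetry.get_obs())
for n in ("top","side"):
    c=vision.camera(n); pickle.dump(c,open(f"pics/{n}0.pkl","wb"))
    cv2.imwrite(f"pics/{n}0.png",c["img"][:,:,::-1])
    print(n,c["vertical_fov"],c["cx"],c["cy"],c["dist"],np.round(c["extrinsics"],4).tolist())
E
```

```text
pics
{'time_s': 0.0, 'qpos': array([ 1.07944757e+00,  3.00486901e-01,  1.52156165e+00, -2.54885011e-06,
        1.32072121e+00, -6.65940851e-02]), 'joint_vel': array([ 0.00173741,  0.00014797,  0.00099456,  0.0006609 , -0.00012438,
        0.00014921]), 'tau': array([-3.44643711e-03, -5.31796467e+01, -3.52734804e+01,  7.07520708e-02,
        2.43296177e-02, -1.45466074e-04]), 'ee_pos': array([0.22654089, 0.50091586, 0.22388588]), 'eef_rot': array([-3.14041799e+00, -7.58669567e-05,  2.71683857e+00]), 'force': array([-1.13793938,  0.44122607,  0.50502309]), 'moment': array([-0.01107402,  0.02195458,  0.0057512 ]), 'grip_width': 0.09395976438531775}
top 56.56288061481718 257.67143127781463 190.91161084422097 [0.01003045 0.         0.         0.         0.        ] [[-0.1873, -0.9553, 0.2288, 0.3733], [-0.9823, 0.1824, -0.0427, -0.0106], [-0.0009, -0.2328, -0.9725, 0.8824], [0.0, 0.0, 0.0, 1.0]]
side 43.43378577692247 251.21961801656457 192.64528979342452 [-0.19066957  0.          0.          0.          0.        ] [[0.964, -0.1423, 0.2245, 0.3453], [-0.265, -0.4508, 0.8524, -0.8752], [-0.02, -0.8812, -0.4723, 0.541], [0.0, 0.0, 0.0, 1.0]]
```

View pics/top0.png

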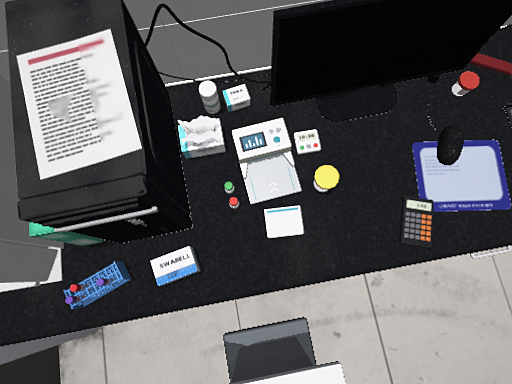

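View pics/side0.png

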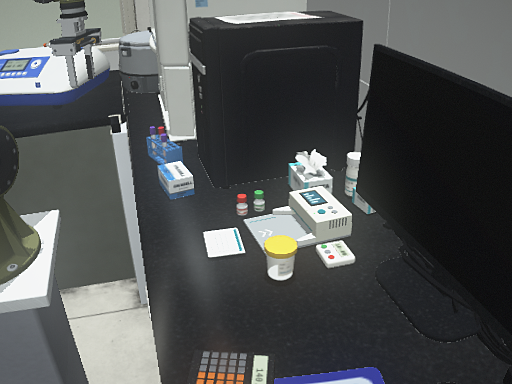

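The top view shows the cassette at about (284,222) with its teal band at row 207. The deck front runs from (246,203) to (300,193), the reader head is at (262,138), and the vials and cup are on either side. Next I'll measure these properly.

```bash
cat > h.py <<'E'
import numpy as np, cv2, pickle
def K(c):
    f=c["img"].shape[0]/2/np.tan(np.radians(c["vertical_fov"])/2)
    return np.array([[f,0,c["cx"]],[0,f,c["cy"]],[0,0,1]])
def plane(c,uv,z):
    uv=np.asarray(uv,float).reshape(-1,1,2)
    n=cv2.undistortPoints(uv,K(c),np.asarray(c["dist"],float))[:,0]
    d=np.c_[n,np.ones(len(n))]@c["extrinsics"][:3,:3].T; o=c["extrinsics"][:3,3]
    return o+d*((z-o[2])/d[:,2])[:,None]
def dep(c,uv):
    uv=np.asarray(uv,float).reshape(-1,2)
    n=cv2.undistortPoints(uv.reshape(-1,1,2),K(c),np.asarray(c["dist"],float))[:,0]
    z=c["depth"][uv[:,1].round().astype(int),uv[:,0].round().astype(int)]
    return (np.c_[n,np.ones(len(n))]*z[:,None])@c["extrinsics"][:3,:3].T+c["extrinsics"][:3,3]
def proj(c,P):
    E=np.linalg.inv(c["extrinsics"]); 
    return cv2.projectPoints(np.asarray(P,float).reshape(-1,1,3),cv2.Rodrigues(E[:3,:3])[0],E[:3,3],K(c),np.asarray(c["dist"],float))[0][:,0]
E
python3 - <<'E'
from h import *
t=pickle.load(open("pics/top0.pkl","rb")); s=pickle.load(open("pics/side0.pkl","rb"))
a=cv2.resize(t["img"][100:250,195:345],None,fx=5,fy=5,interpolation=cv2.INTER_CUBIC)[:,:,::-1]
b=cv2.resize(s["img"][170:290,190:365],None,fx=4.5,fy=4.5,interpolation=cv2.INTER_CUBIC)[:,:,::-1]
cv2.imwrite("pics/top0z.png",a[:600] if 0 else cv2.resize(a,(600,600)));cv2.imwrite("pics/side0z.png",b)
E
```

```text
(no output)
```

View pics/top0z.png

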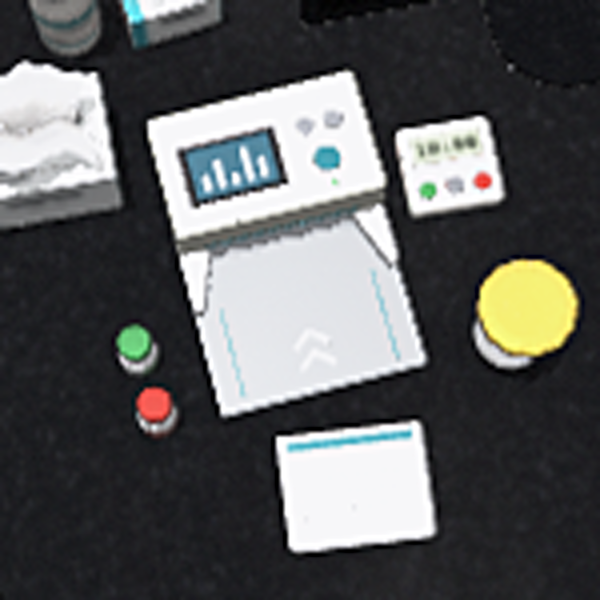

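View pics/side0z.png

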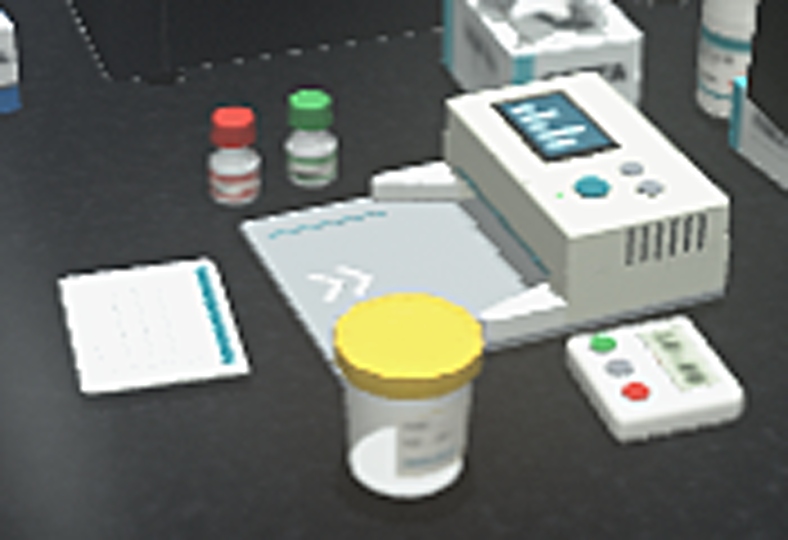

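```bash
cat >> h.py <<'E'
def rect(P): # min area rect in world xy
    r=cv2.minAreaRect((P[:,:2]*1000).astype(np.float32)); return r
def cassmask(c,u0,u1,v0,v1,thr=190):
    g=c["img"].min(2); m=np.zeros(g.shape,np.uint8); 
    h=c["img"].astype(int)
    teal=(h[:,:,2]-h[:,:,0]>40)
    m[v0:v1,u0:u1]=((g>thr)|teal)[v0:v1,u0:u1]
    n,l,st,_=cv2.connectedComponentsWithStats(m)
    k=1+np.argmax(st[1:,4]); return (l==k).astype(np.uint8)
E
python3 - <<'E'
from h import *
t=pickle.load(open("pics/top0.pkl","rb")); s=pickle.load(open("pics/side0.pkl","rb"))
z=lambda p:[195+(p[0]+.5)/4-.5,100+(p[1]+.5)/4-.5]
d=plane(t,[z((222,416)),z((427,362))],.008); print("deck top",d, np.linalg.norm(d[0]-d[1]))
v=d[1]-d[0]; print("reader x dir deg",np.degrees(np.arctan2(v[0],-v[1])))
zs=lambda p:[190+(p[0]+.5)/4.5-.5,170+(p[1]+.5)/4.5-.5]
d2=plane(s,[zs((240,226)),zs((338,372))],.008); print("deck side(partial)",d2)
v=d2[1]-d2[0]; print(np.degrees(np.arctan2(v[0],-v[1])))
hd=plane(t,[z((148,119)),z((353,70)),z((386,188)),z((178,240))],.054); print("head top",hd)
v=hd[1]-hd[0];print(np.degrees(np.arctan2(v[0],-v[1]))); v=hd[2]-hd[3];print(np.degrees(np.arctan2(v[0],-v[1])))
hs=plane(s,[zs((446,101)),zs((597,72)),zs((728,203)),zs((568,240))],.054); print("head side",hs)
for c,w in ((t,(255,310,202,245)),(s,(200,250,225,262))):
    m=cassmask(c,*w); ys,xs=np.nonzero(m); print(m.sum(),xs.min(),xs.max(),ys.min(),ys.max())
    # oversampled contour
    M=cv2.resize(m*255,None,fx=4,fy=4,interpolation=cv2.INTER_LINEAR)>127
    Y,X=np.nonzero(M); print(rect(plane(c,np.c_[(X+.5)/4-.5,(Y+.5)/4-.5],.010)))
for n,p,zz in (("red",(155,404),.045),("green",(135,342),.045),("cup",(527,307),.066),("timer",(450,167),.018)):
    print(n,plane(t,[z(p)],zz))
print("box",plane(t,[[176,262]],.05))
E
```

```text
deck top [[ 0.55047142 -0.02434981  0.008     ]
 [ 0.56035887 -0.1575473   0.008     ]] 0.1335639639912148
reader x dir deg 4.245364035522313
deck side(partial) [[ 0.54955228 -0.02565534  0.008     ]
 [ 0.55946518 -0.15288035  0.008     ]]
4.455272584165651
head top [[ 0.73504486 -0.01279179  0.054     ]
 [ 0.74336776 -0.14476764  0.054     ]
 [ 0.66275815 -0.14874843  0.054     ]
 [ 0.65370932 -0.01724575  0.054     ]]
3.60851049279978
3.9363742460588664
head side [[ 0.65409308 -0.01784703  0.054     ]
 [ 0.73430288 -0.01171531  0.054     ]
 [ 0.74080873 -0.14452497  0.054     ]
 [ 0.66221472 -0.15172922  0.054     ]]
1049 264 303 205 237
((491.46795654296875, -96.5777816772461), (90.8831787109375, 73.77696228027344), 85.8880844116211)
920 203 244 228 256
((490.98944091796875, -95.99095916748047), (94.60851287841797, 72.16676330566406), 86.11367797851562)
red [[0.55771286 0.01433522 0.045     ]]
green [[0.59777439 0.01964281 0.045     ]]
cup [[ 0.56963062 -0.21329729  0.066     ]]
timer [[ 0.68160594 -0.19818881  0.018     ]]
box [[0.43991308 0.16771039 0.05      ]]
```

The measurements agree with each other. The deck edge middle is at about (0.555, -0.0905), found 134 mm wide, with reader yaw about 4°. The cassette centre is (0.491, -0.096) at yaw about -4°, with measured size 91–95 × 72–74 mm. I'll add a helper that converts reader-frame targets into move units, then start the approach with the fingers 42 mm apart.

```bash
cat > st.py <<'E'
import sys, numpy as np
from station import telemetry
from scipy.spatial.transform import Rotation as R
F=np.array([.5550,-.0905]); YAW=np.radians(4.0)
# reader-frame: X measured from deck front edge plane, Y lateral; fingertip front face = TCP X + 8 mm ; tip z = TCP z - 19 mm
def state():
    o=telemetry.get_obs(); c,s=np.cos(YAW),np.sin(YAW); d=o["ee_pos"][:2]-F
    X,Y=c*d[0]+s*d[1],-s*d[0]+c*d[1]
    f=o["force"]; 
    print("t %.2f front X %.1f Y %.1f tip z %.1f mm  F along reader x %.1f y %.1f z %.1f  w %.1f rot"%(o["time_s"],X*1e3+8,Y*1e3,o["ee_pos"][2]*1e3-19,c*f[0]+s*f[1],-s*f[0]+c*f[1],f[2],o["grip_width"]*1e3),np.round(np.degrees(o["eef_rot"]),2),"q",np.round(o["qpos"],2))
    return o
o=state()
if len(sys.argv)>3:
    X,Y,Z=[float(a)/1e3 for a in sys.argv[1:4]]; X-=.008
    c,s=np.cos(YAW),np.sin(YAW)
    P=np.array([F[0]+c*X-s*Y,F[1]+s*X+c*Y,Z+.019])
    Rm=R.from_euler("xyz",o["eef_rot"]).as_matrix()
    yaw=o["eef_rot"][2]; dy=(YAW+np.pi-yaw+np.pi)%(2*np.pi)-np.pi
    print("units",np.round(Rm.T@(P-o["ee_pos"])/.05,3),"twist",round(-np.degrees(dy)/8,3))
E
python3 st.py -130 0 120
python3 -m creep '[[[-0.3,-0.3,0],-0.15,0.45],[[-0.7,-0.75,0],-0.3,0.45],[[-1.1,-1.2,0],-0.45,0.45],[[-1.5,-1.6,0],-0.6,0.45],[[-1.9,-2.05,0],-0.8,0.45],[[-2.3,-2.5,0],-1.0,0.45],[[-2.7,-2.9,0],-1.2,0.45],[[-3.1,-3.35,0],-1.4,0.45],[[-3.5,-3.8,0],-1.5,0.45],[[-3.9,-4.2,0],-1.6,0.45],[[-4.2,-4.5,0],-1.75,0.45],[[-4.3,-4.65,0],-1.8,0.45]]'
python3 st.py -130 0 120
```

```text
t 0.10 front X -278.4 Y 612.9 tip z 204.9 mm  F along reader x 0.5 y -0.2 z -0.0  w 94.1 rot [-179.94   -0.    155.66] q [ 1.08  0.3   1.52 -0.    1.32 -0.07]
units [-8.431 -9.378  1.708] twist -3.542
time_s: 1.3
ee_pos: [0.3271, 0.1994, 0.2244]
eef_rot: [-3.141, -0.0, 2.967]
force: [-0.4, 0.1, 0.1]
grip_width: 0.0423
t 1.30 front X -199.2 Y 305.1 tip z 205.4 mm  F along reader x -0.4 y 0.1 z 0.1  w 42.3 rot [-1.7999e+02 -1.0000e-02  1.7000e+02] q [ 0.45 -0.08  1.95 -0.    1.28 -0.94]
units [-2.819 -5.586  1.708] twist -1.75
```

```bash

python3 -m creep '[[[-0.2,-0.4,0.1],-0.2,0.45],[[-0.5,-0.9,0.2],-0.4,0.45],[[-0.8,-1.5,0.3],-0.6,0.45],[[-1.1,-2.1,0.5],-0.8,0.45],[[-1.4,-2.7,0.7],-1.0,0.45],[[-1.7,-3.3,0.9],-1.2,0.45],[[-2.0,-3.9,1.1],-1.35,0.45],[[-2.3,-4.5,1.3],-1.5,0.45],[[-2.5,-5.0,1.5],-1.6,0.45],[[-2.7,-5.35,1.6],-1.7,0.45],[[-2.8,-5.55,1.7],-1.75,0.45],[[-2.82,-5.585,1.71],-1.75,0.45]]'
python3 st.py -130 0 2
```

```text
time_s: 2.5
ee_pos: [0.4174, -0.0989, 0.1383]
eef_rot: [3.141, -0.001, -3.072]
force: [0.4, -0.3, 0.5]
grip_width: 0.0424
t 2.50 front X -129.9 Y 1.2 tip z 119.3 mm  F along reader x 0.4 y -0.3 z 0.5  w 42.4 rot [ 1.7997e+02 -6.0000e-02 -1.7599e+02] q [-0.32  0.13  1.94  0.    1.07 -1.96]
units [-0.    -0.025  2.346] twist 0.001
```

```bash

python3 -m creep '[[[0,0,0.2],0,0.45],[[0,-0.01,0.6],0,0.45],[[0,-0.02,1.0],0,0.45],[[0,-0.02,1.4],0,0.45],[[0,-0.02,1.8],0,0.45],[[0,-0.02,2.1],0,0.45],[[0,-0.02,2.25],0,0.45],[[0,-0.02,2.32],0,0.45],[[0,-0.02,2.34],0,0.45],[[0,-0.02,2.34],0,0.45]]'
python3 st.py -130 0 2
python3 - <<'E'
from h import *
from station import vision
for n in ("top","side"):
    c=vision.camera(n); pickle.dump(c,open(f"pics/{n}1.pkl","wb"))
    i=c["img"][140:250,205:335] if n=="top" else c["img"][170:280,190:320]
    cv2.imwrite(f"pics/{n}1.png",cv2.resize(i,None,fx=5,fy=5,interpolation=cv2.INTER_CUBIC)[:,:,::-1])
E
```

```text
time_s: 3.5
ee_pos: [0.4177, -0.0996, 0.0224]
eef_rot: [-3.141, 0.001, -3.071]
force: [0.0, 0.5, 0.5]
grip_width: 0.0422
t 3.50 front X -129.6 Y 0.5 tip z 3.4 mm  F along reader x 0.1 y 0.5 z 0.5  w 42.2 rot [-1.7998e+02  4.0000e-02 -1.7593e+02] q [-0.32  0.34  2.02 -0.    0.78 -1.96]
units [ 0.009 -0.009  0.028] twist 0.009
```

View pics/side1.png

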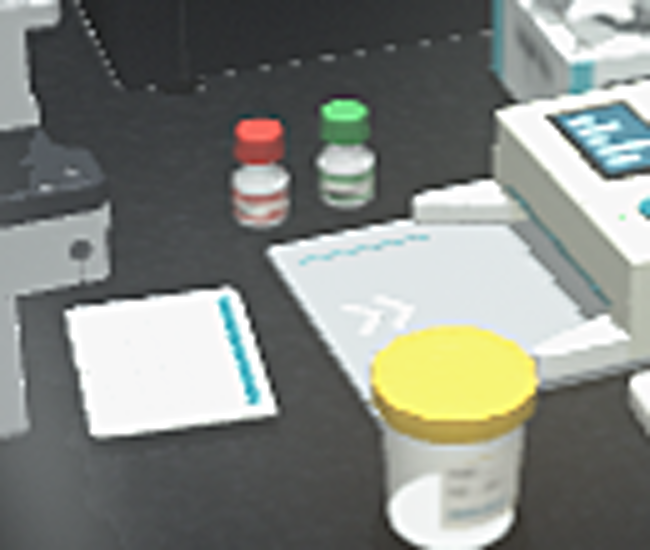

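View pics/top1.png

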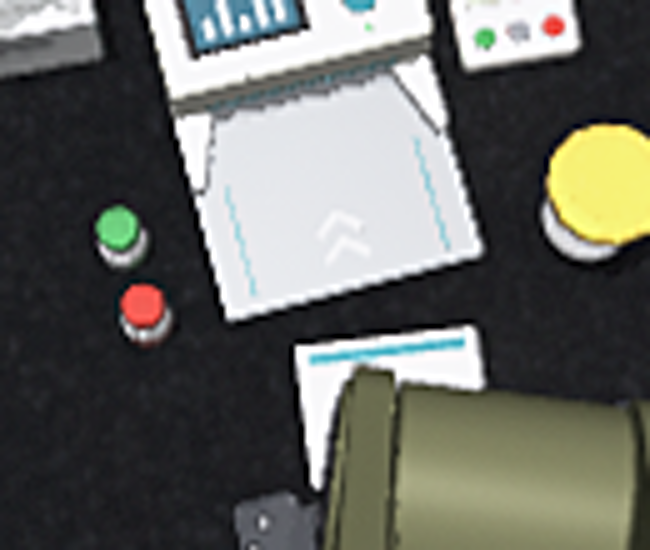

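The fingertips stand behind the tail (side view, about (15,430)), clear of everything. The teal end, at (390,350) in the top view, faces the deck. Now I'll push forward.

```bash

python3 -m creep '[[[-0.15,-0.01,0.03],0,0.45],[[-0.3,-0.01,0.03],0,0.45],[[-0.4,-0.01,0.03],0,0.45],[[-0.46,-0.01,0.03],0,0.45],[[-0.52,-0.01,0.03],0,0.45],[[-0.58,-0.01,0.03],0,0.45],[[-0.64,-0.01,0.03],0,0.45],[[-0.7,-0.01,0.03],0,0.45],[[-0.76,-0.01,0.03],0,0.45],[[-0.82,-0.01,0.03],0,0.45],[[-0.88,-0.01,0.03],0,0.45],[[-0.94,-0.01,0.03],0,0.45]]'
python3 st.py -78 0 2
python3 - <<'E'
from h import *
from station import vision
for n in ("top","side"):
    c=vision.camera(n); pickle.dump(c,open(f"pics/{n}2.pkl","wb"))
    i=c["img"][140:250,205:335] if n=="top" else c["img"][170:280,190:320]
    cv2.imwrite(f"pics/{n}2.png",cv2.resize(i,None,fx=5,fy=5,interpolation=cv2.INTER_CUBIC)[:,:,::-1])
E
```

```text
time_s: 4.8
ee_pos: [0.4647, -0.0969, 0.0204]
eef_rot: [3.142, -0.0, -3.071]
force: [-1.0, -0.4, -0.1]
grip_width: 0.042
t 4.80 front X -82.6 Y -0.1 tip z 1.4 mm  F along reader x -1.0 y -0.3 z -0.1  w 42.0 rot [ 180.     -0.   -175.94] q [-0.28  0.42  1.9  -0.    0.82 -1.92]
units [-0.091  0.001 -0.011] twist 0.008
```

View pics/side2.png

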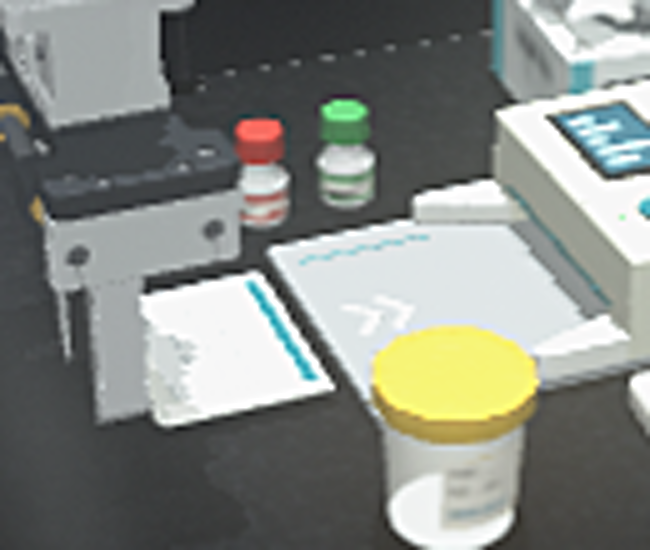

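View pics/top2.png

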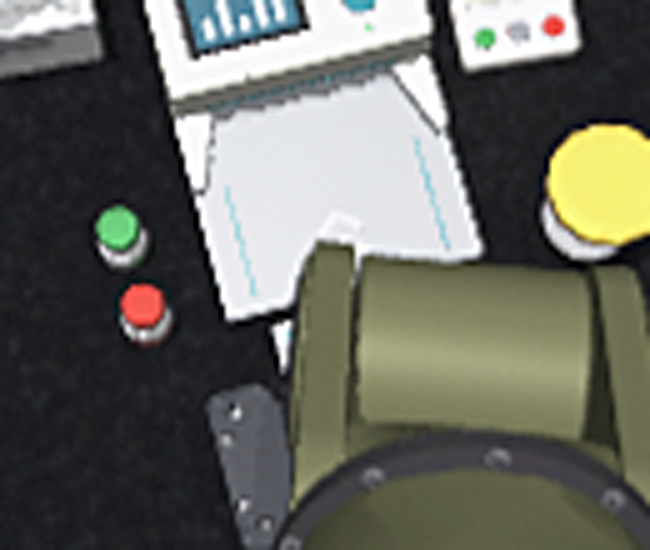

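The cassette is now square to the deck edge, with its teal end about 10 mm away (side view, (250,275) to (325,385)). I'll close the gap slowly while watching the force.

```bash

python3 -m creep '[[[-0.02,0,0.0],0,0.45],[[-0.05,0,0.0],0,0.45],[[-0.08,0,0.0],0,0.45],[[-0.11,0,0.0],0,0.45],[[-0.14,0,0],0,0.45],[[-0.16,0,0],0,0.45],[[-0.17,0,0],0,0.45],[[-0.18,0,0],0,0.45]]'
python3 st.py -72 0 2
python3 -m creep '[[[-0.02,0,0],0,0.45],[[-0.03,0,0],0,0.45],[[-0.04,0,0],0,0.45]]'
python3 st.py -72 0 2
```

```text
time_s: 5.7
ee_pos: [0.473, -0.0963, 0.0203]
eef_rot: [3.141, -0.001, -3.071]
force: [-6.1, -0.4, 3.0]
grip_width: 0.0425
t 5.70 front X -74.2 Y -0.0 tip z 1.3 mm  F along reader x -6.1 y -0.0 z 3.0  w 42.5 rot [ 1.7999e+02 -7.0000e-02 -1.7593e+02] q [-0.28  0.44  1.88 -0.    0.83 -1.92]
units [-0.045  0.001 -0.014] twist 0.008
time_s: 6.0
ee_pos: [0.4733, -0.0961, 0.0199]
eef_rot: [3.141, -0.005, -3.07]
force: [-16.4, -2.9, 5.3]
grip_width: 0.0422
t 6.00 front X -73.9 Y 0.1 tip z 0.9 mm  F along reader x -16.6 y -1.7 z 5.3  w 42.2 rot [ 179.95   -0.31 -175.92] q [-0.28  0.44  1.87 -0.    0.83 -1.92]
units [-0.038 -0.002 -0.022] twist 0.01
```

Contact is made and the foot is pressed on the deck. The stiffness is about 5 N/mm, so I'll ease back to about 8 N, then raise in an arc about the foot, about 5° at a time.

```bash

python3 -m creep '[[[0.03,0,0],0,0.45],[[0.03,0,0],0,0.45],[[0.03,0,0],0,0.45]]'
python3 st.py
python3 -m creep '[[[0,0,-0.02],0,0.45],[[0,0,-0.04],0,0.45],[[-0.005,0,-0.06],0,0.45],[[-0.007,0,-0.08],0,0.45],[[-0.01,0,-0.1],0,0.45],[[-0.01,0,-0.116],0,0.45]]'
python3 st.py
python3 - <<'E'
from h import *
from station import vision
for n in ("side",):
    c=vision.camera(n); pickle.dump(c,open(f"pics/{n}3.pkl","wb"))
    i=c["img"][170:280,190:320]
    cv2.imwrite(f"pics/{n}3.png",cv2.resize(i,None,fx=5,fy=5,interpolation=cv2.INTER_CUBIC)[:,:,::-1])
E
```

```text
time_s: 6.3
ee_pos: [0.473, -0.0962, 0.0201]
eef_rot: [3.141, -0.002, -3.071]
force: [-7.6, -0.8, 1.0]
grip_width: 0.0425
t 6.30 front X -74.2 Y 0.1 tip z 1.1 mm  F along reader x -7.6 y -0.2 z 1.0  w 42.5 rot [ 1.7997e+02 -1.3000e-01 -1.7593e+02] q [-0.28  0.44  1.88 -0.    0.83 -1.92]
time_s: 6.9
ee_pos: [0.4735, -0.0961, 0.0259]
eef_rot: [3.141, -0.002, -3.071]
force: [-6.8, -0.5, 0.8]
grip_width: 0.0417
t 6.90 front X -73.7 Y 0.1 tip z 6.9 mm  F along reader x -6.9 y -0.1 z 0.8  w 41.7 rot [ 1.7997e+02 -1.3000e-01 -1.7593e+02] q [-0.28  0.43  1.87 -0.    0.84 -1.92]
```

View pics/side3.png

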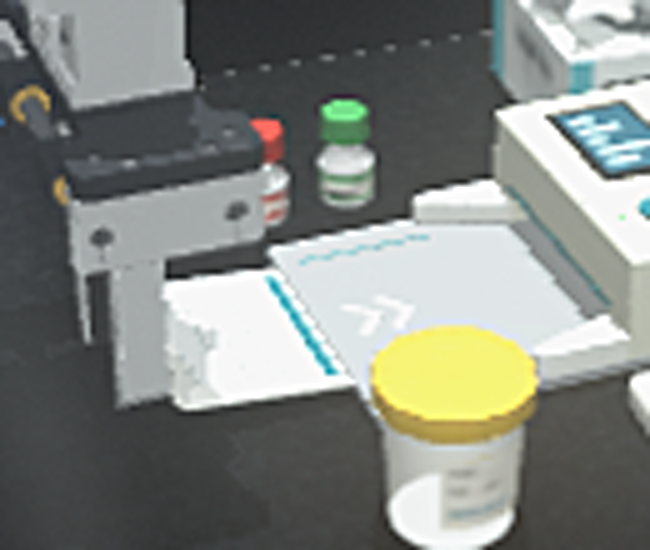

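The foot meets the deck edge at (270,280) to (350,380). The force stayed at about 7 N while the finger moved along the arc, so the tail is clinging. I'll carry on, and check the tilt from the depth image.

```bash

python3 -m creep '[[[-0.003,0,-0.02],0,0.45],[[-0.007,0,-0.04],0,0.45],[[-0.01,0,-0.06],0,0.45],[[-0.013,0,-0.08],0,0.45],[[-0.017,0,-0.1],0,0.45],[[-0.021,0,-0.116],0,0.45],[[-0.026,0,-0.136],0,0.45],[[-0.031,0,-0.156],0,0.45],[[-0.036,0,-0.176],0,0.45],[[-0.042,0,-0.196],0,0.45],[[-0.047,0,-0.214],0,0.45],[[-0.051,0,-0.229],0,0.45]]'
python3 st.py
cat > tilt.py <<'E'
import sys
from h import *
from station import vision
n=sys.argv[1]
c=vision.camera("side"); pickle.dump(c,open(f"pics/side{n}.pkl","wb"))
i=c["img"][150:270,190:330]
cv2.imwrite(f"pics/side{n}.png",cv2.resize(i,None,fx=5,fy=5,interpolation=cv2.INTER_CUBIC)[:,:,::-1])
# white cassette pixels: depth cloud, plane fit in reader frame
h=c["img"].astype(int); w=(h.min(2)>200)
v,u=np.nonzero(w); P=dep(c,np.c_[u,v]); F=np.array([.555,-.0905]);cs,sn=np.cos(np.radians(4)),np.sin(np.radians(4))
d=P[:,:2]-F; X=cs*d[:,0]+sn*d[:,1]; Y=-sn*d[:,0]+cs*d[:,1]; Z=P[:,2]
k=(X>-.1)&(X<.06)&(abs(Y)<.055)&(Z>-.005)&(Z<.095)&(Z>.010-0.008*(X<-.0))
Q=np.c_[X,Y,Z][k]*1e3
print(len(Q),"X",np.percentile(Q[:,0],[2,98]).round(1),"Y",np.percentile(Q[:,1],[2,98]).round(1),"Z",np.percentile(Q[:,2],[2,98]).round(1))
for j in range(3):
    m=Q.mean(0); nn=np.linalg.svd(Q-m)[2][2]; r=abs((Q-m)@nn); Q=Q[r<max(2,np.percentile(r,85))]
nn*=np.sign(nn[2]) if abs(nn[2])>.05 else 1
print("normal",nn.round(3),"tilt deg",np.degrees(np.arctan2(nn[0],nn[2])).round(1))
E
python3 tilt.py 4
```

```text
time_s: 8.15
ee_pos: [0.476, -0.0959, 0.0374]
eef_rot: [3.141, -0.003, -3.071]
force: [-7.9, -1.5, 2.4]
grip_width: 0.042
t 8.15 front X -71.2 Y 0.1 tip z 18.4 mm  F along reader x -7.9 y -1.0 z 2.4  w 42.0 rot [ 1.7997e+02 -1.4000e-01 -1.7593e+02] q [-0.27  0.41  1.86 -0.    0.87 -1.92]
689 X [-61.2  54.6] Y [-44.6  46.3] Z [10.  26.8]
normal [ 0.21  -0.002  0.978] tilt deg 12.1
```

View pics/side4.png

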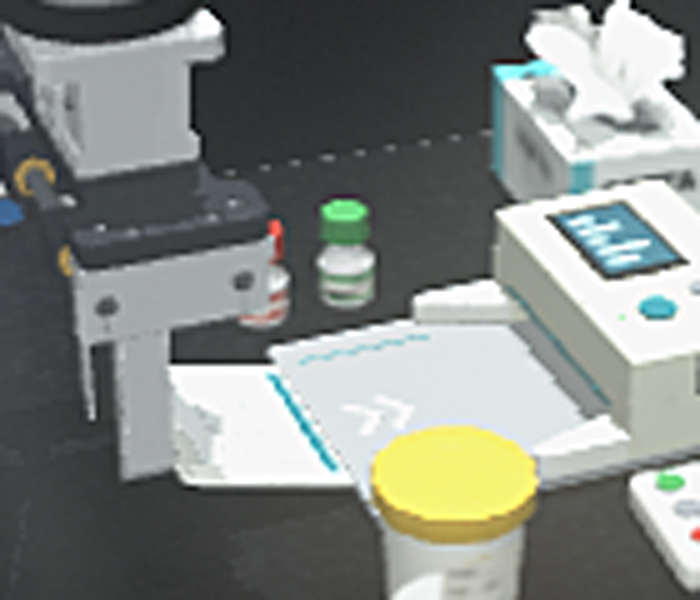

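The tail is up and the white underside shows at (200,480). The tilt is about 12–15° on the expected arc, with about 8 N of push. Continuing.

```bash

python3 -m creep '[[[-0.006,0,-0.018],0,0.45],[[-0.012,0,-0.036],0,0.45],[[-0.019,0,-0.055],0,0.45],[[-0.026,0,-0.073],0,0.45],[[-0.033,0,-0.092],0,0.45],[[-0.040,0,-0.11],0,0.45],[[-0.048,0,-0.128],0,0.45],[[-0.056,0,-0.146],0,0.45],[[-0.064,0,-0.163],0,0.45],[[-0.073,0,-0.181],0,0.45],[[-0.081,0,-0.199],0,0.45],[[-0.090,0,-0.216],0,0.45]]'
python3 st.py
python3 tilt.py 5
```

```text
time_s: 9.4
ee_pos: [0.4809, -0.0956, 0.0484]
eef_rot: [3.141, -0.001, -3.071]
force: [-6.8, -0.2, 3.2]
grip_width: 0.0419
t 9.40 front X -66.3 Y 0.1 tip z 29.4 mm  F along reader x -6.8 y 0.2 z 3.2  w 41.9 rot [ 1.7998e+02 -9.0000e-02 -1.7594e+02] q [-0.27  0.4   1.85 -0.    0.9  -1.91]
532 X [-59.6  54.6] Y [-44.6  45.2] Z [10.  36.1]
normal [0.358 0.001 0.934] tilt deg 21.0
```

View pics/side5.png

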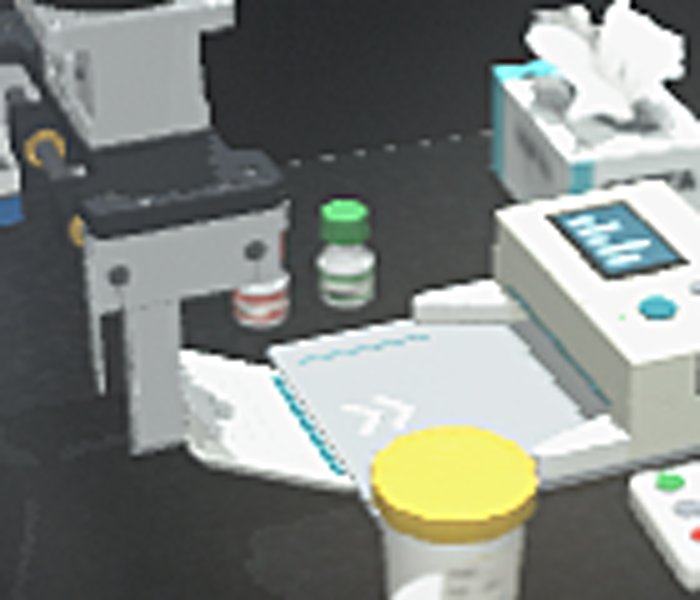

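```bash

python3 -m creep '[[[-0.010,0,-0.017],0,0.45],[[-0.020,0,-0.034],0,0.45],[[-0.029,0,-0.051],0,0.45],[[-0.039,0,-0.068],0,0.45],[[-0.049,0,-0.084],0,0.45],[[-0.059,0,-0.101],0,0.45],[[-0.070,0,-0.117],0,0.45],[[-0.081,0,-0.133],0,0.45],[[-0.092,0,-0.149],0,0.45],[[-0.103,0,-0.165],0,0.45],[[-0.115,0,-0.181],0,0.45],[[-0.126,0,-0.197],0,0.45]]'
python3 st.py
python3 tilt.py 6
```

```text
time_s: 10.65
ee_pos: [0.4878, -0.0953, 0.0584]
eef_rot: [-3.142, 0.0, -3.071]
force: [-0.1, 0.3, 0.6]
grip_width: 0.0425
t 10.65 front X -59.3 Y -0.1 tip z 39.4 mm  F along reader x -0.1 y 0.3 z 0.6  w 42.5 rot [-1.8000e+02  1.0000e-02 -1.7594e+02] q [-0.27  0.4   1.82  0.    0.92 -1.91]
432 X [-44.9  56.3] Y [-44.9  46.9] Z [10.  41.4]
normal [0.35  0.002 0.937] tilt deg 20.5
```

View pics/side6.png

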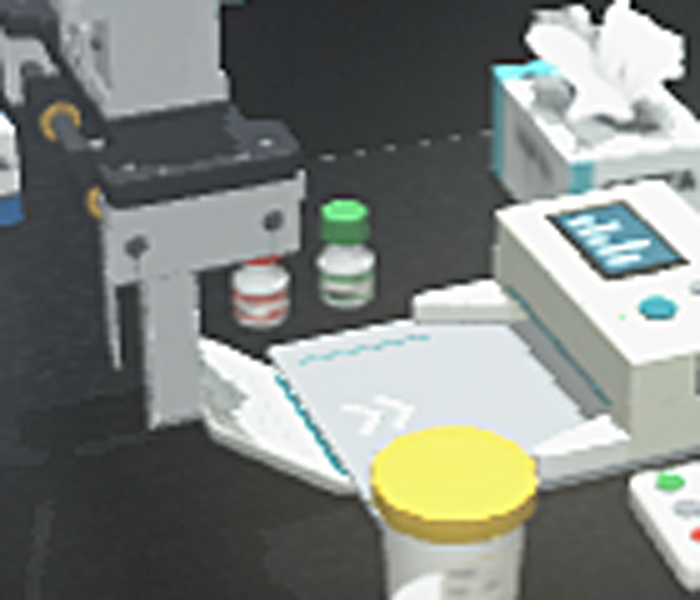

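The tail is still on the fingers (side view, about (205,400)), at roughly 30–35°, but the pressing force has fallen to zero. I'll push forward a little to restore it.

```bash

python3 -m creep '[[[-0.01,0,0],0,0.45],[[-0.02,0,0],0,0.45],[[-0.03,0,0],0,0.45],[[-0.03,0,0],0,0.45]]'
python3 st.py
python3 -m creep '[[[-0.01,0,0],0,0.45],[[-0.02,0,0],0,0.45],[[-0.02,0,0],0,0.45]]'
python3 st.py
python3 - <<'E'
from h import *
c=pickle.load(open("pics/side6.pkl","rb"))
# depth profile of cassette along reader x at Y around -20..30
v,u=np.mgrid[150:270,190:300]; P=dep(c,np.c_[u.ravel(),v.ravel()]); F=np.array([.555,-.0905]);a=np.radians(4);d=P[:,:2]-F
X=(np.cos(a)*d[:,0]+np.sin(a)*d[:,1])*1e3;Y=(-np.sin(a)*d[:,0]+np.cos(a)*d[:,1])*1e3;Z=P[:,2]*1e3
for y in (-35,0,35):
    print(y,[ (x,np.round(np.percentile(Z[k],[10,90]),0).tolist()) for x in range(-64,8,6) for k in [(abs(X-x)<3)&(abs(Y-y)<6)&(Z<90)] if k.sum()>2])
E
```

```text
time_s: 11.1
ee_pos: [0.4892, -0.0952, 0.0583]
eef_rot: [-3.142, -0.0, -3.071]
force: [-0.7, -0.1, -0.5]
grip_width: 0.0423
t 11.10 front X -57.9 Y -0.1 tip z 39.3 mm  F along reader x -0.7 y -0.1 z -0.5  w 42.3 rot [-180.     -0.   -175.94] q [-0.27  0.4   1.82 -0.    0.92 -1.91]
time_s: 11.4
ee_pos: [0.4903, -0.0951, 0.0583]
eef_rot: [-3.142, 0.0, -3.071]
force: [-0.5, 0.0, -0.7]
grip_width: 0.0424
t 11.40 front X -56.9 Y -0.1 tip z 39.3 mm  F along reader x -0.5 y 0.1 z -0.7  w 42.4 rot [-180.      0.   -175.94] q [-0.26  0.4   1.82  0.    0.93 -1.91]
-35 [(-64, [1.0, 83.0]), (-58, [1.0, 85.0]), (-52, [-0.0, 49.0]), (-46, [0.0, 44.0]), (-40, [0.0, 38.0]), (-34, [-0.0, 35.0]), (-28, [0.0, 30.0]), (-22, [0.0, 26.0]), (-16, [-0.0, 21.0]), (-10, [0.0, 16.0]), (-4, [1.0, 13.0]), (2, [8.0, 10.0])]
0 [(-64, [1.0, 2.0]), (-58, [0.0, 2.0]), (-52, [-0.0, 2.0]), (-46, [-0.0, 43.0]), (-40, [0.0, 39.0]), (-34, [0.0, 36.0]), (-28, [1.0, 32.0]), (-22, [24.0, 28.0]), (-16, [18.0, 22.0]), (-10, [14.0, 17.0]), (-4, [10.0, 14.0]), (2, [8.0, 11.0])]
35 [(-64, [-0.0, 2.0]), (-58, [1.0, 2.0]), (-52, [0.0, 1.0]), (-46, [-0.0, 2.0]), (-40, [2.0, 37.0]), (-34, [31.0, 35.0]), (-28, [29.0, 32.0]), (-22, [23.0, 26.0]), (-16, [18.0, 22.0]), (-10, [14.0, 17.0]), (-4, [10.0, 12.0]), (2, [9.0, 10.0])]
```

```bash
cat > prof.py <<'E'
import sys
from h import *
from station import vision
n=sys.argv[1]
c=vision.camera("side"); pickle.dump(c,open(f"pics/side{n}.pkl","wb"))
i=c["img"][150:270,190:330]
cv2.imwrite(f"pics/side{n}.png",cv2.resize(i,None,fx=5,fy=5,interpolation=cv2.INTER_CUBIC)[:,:,::-1])
v,u=np.mgrid[130:270,190:320]; P=dep(c,np.c_[u.ravel(),v.ravel()]); F=np.array([.555,-.0905]);a=np.radians(4);d=P[:,:2]-F
X=(np.cos(a)*d[:,0]+np.sin(a)*d[:,1])*1e3;Y=(-np.sin(a)*d[:,0]+np.cos(a)*d[:,1])*1e3;Z=P[:,2]*1e3
for y in (-38,0,38):
    print(y,[ (x,np.round(np.percentile(Z[k],[10,95]),0).tolist()) for x in range(-70,60,6) for k in [(abs(X-x)<3)&(abs(Y-y)<5)&(Z<95)] if k.sum()>2])
E
python3 prof.py 7
```

```text
-38 [(-70, [0.0, 90.0]), (-64, [0.0, 92.0]), (-58, [1.0, 92.0]), (-52, [0.0, 52.0]), (-46, [-0.0, 48.0]), (-40, [1.0, 43.0]), (-34, [0.0, 38.0]), (-28, [0.0, 33.0]), (-22, [0.0, 29.0]), (-16, [1.0, 22.0]), (-10, [0.0, 18.0]), (-4, [1.0, 14.0]), (2, [2.0, 10.0]), (8, [9.0, 10.0])]
0 [(-70, [0.0, 3.0]), (-64, [-0.0, 2.0]), (-58, [1.0, 2.0]), (-52, [-0.0, 2.0]), (-46, [-0.0, 45.0]), (-40, [-0.0, 43.0]), (-34, [-0.0, 39.0]), (-28, [0.0, 34.0]), (-22, [1.0, 28.0]), (-16, [21.0, 23.0]), (-10, [14.0, 19.0]), (-4, [11.0, 14.0]), (2, [8.0, 10.0]), (8, [8.0, 10.0]), (14, [8.0, 11.0]), (20, [8.0, 11.0]), (26, [8.0, 10.0]), (32, [9.0, 11.0]), (38, [8.0, 10.0]), (44, [9.0, 10.0]), (50, [7.0, 11.0]), (56, [8.0, 10.0])]
38 [(-70, [-0.0, 2.0]), (-64, [0.0, 2.0]), (-34, [34.0, 37.0]), (-28, [32.0, 33.0]), (-22, [26.0, 29.0]), (-16, [20.0, 23.0]), (-10, [15.0, 19.0]), (-4, [10.0, 14.0]), (2, [7.0, 9.0]), (8, [8.0, 11.0]), (14, [9.0, 10.0]), (20, [8.0, 11.0]), (26, [8.0, 10.0]), (32, [8.0, 11.0]), (38, [8.0, 10.0]), (44, [8.0, 11.0]), (50, [8.0, 9.0]), (56, [9.0, 10.0])]
```

View pics/side7.png

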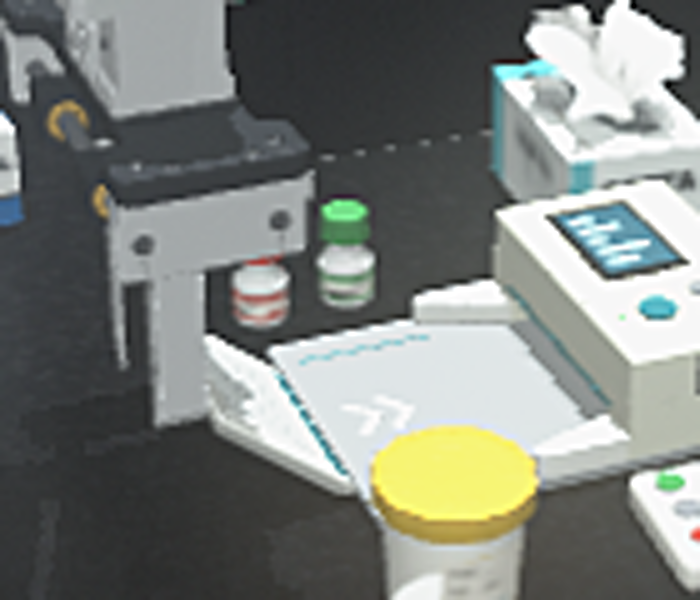

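The edge now slides freely up the fingers. The tilt went from 37° to about 40° with only 0.5 N, and the tip sits 10 mm below the edge. I'll keep pushing forward at this height.

```bash

python3 -m creep '[[[-0.02,0,0],0,0.45],[[-0.05,0,0],0,0.45],[[-0.08,0,0],0,0.45],[[-0.11,0,0],0,0.45],[[-0.14,0,0],0,0.45],[[-0.17,0,0],0,0.45],[[-0.2,0,0],0,0.45]]'
python3 st.py
python3 prof.py 8
```

```text
time_s: 12.15
ee_pos: [0.5003, -0.0943, 0.0583]
eef_rot: [3.142, 0.0, -3.071]
force: [-1.1, 1.3, 1.2]
grip_width: 0.0423
t 12.15 front X -46.8 Y -0.0 tip z 39.3 mm  F along reader x -1.0 y 1.3 z 1.2  w 42.3 rot [ 180.      0.   -175.94] q [-0.26  0.42  1.79  0.    0.93 -1.9 ]
-38 [(-70, [0.0, 2.0]), (-64, [1.0, 82.0]), (-58, [1.0, 94.0]), (-52, [1.0, 91.0]), (-46, [1.0, 91.0]), (-40, [0.0, 60.0]), (-34, [1.0, 49.0]), (-28, [-0.0, 45.0]), (-22, [0.0, 36.0]), (-16, [1.0, 26.0]), (-10, [0.0, 20.0]), (-4, [1.0, 15.0]), (2, [5.0, 9.0]), (8, [8.0, 10.0])]
0 [(-70, [-0.0, 2.0]), (-64, [0.0, 3.0]), (-58, [-0.0, 2.0]), (-52, [-0.0, 2.0]), (-46, [0.0, 3.0]), (-40, [0.0, 2.0]), (-34, [0.0, 51.0]), (-28, [1.0, 43.0]), (-22, [-0.0, 39.0]), (-16, [-0.0, 31.0]), (-10, [17.0, 23.0]), (-4, [11.0, 15.0]), (2, [9.0, 11.0]), (8, [9.0, 10.0]), (14, [8.0, 10.0]), (20, [9.0, 11.0]), (26, [8.0, 11.0]), (32, [9.0, 11.0]), (38, [8.0, 10.0]), (44, [8.0, 10.0]), (50, [8.0, 10.0]), (56, [8.0, 11.0])]
38 [(-70, [-0.0, 2.0]), (-64, [-0.0, 38.0]), (-58, [-0.0, 2.0]), (-52, [0.0, 2.0]), (-46, [0.0, 2.0]), (-22, [8.0, 35.0]), (-10, [17.0, 24.0]), (-4, [11.0, 13.0]), (2, [8.0, 10.0]), (8, [8.0, 10.0]), (14, [9.0, 11.0]), (20, [9.0, 11.0]), (26, [10.0, 11.0]), (32, [8.0, 10.0]), (38, [9.0, 10.0]), (44, [8.0, 10.0]), (50, [9.0, 11.0]), (56, [9.0, 11.0])]
```

View pics/side8.png

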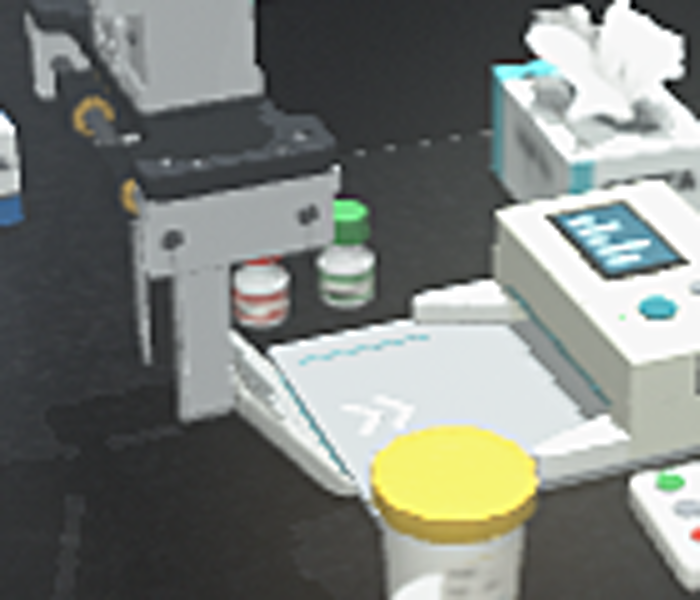

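The tilt is about 52° and the foot has stayed on the edge. Pushing on.

```bash

python3 -m creep '[[[-0.02,0,0],0,0.45],[[-0.06,0,0],0,0.45],[[-0.1,0,0],0,0.45],[[-0.14,0,0],0,0.45],[[-0.18,0,0],0,0.45],[[-0.22,0,0],0,0.45],[[-0.26,0,0],0,0.45],[[-0.3,0,0],0,0.45],[[-0.34,0,0],0,0.45],[[-0.38,0,0],0,0.45],[[-0.42,0,0],0,0.45],[[-0.46,0,0],0,0.45]]'
python3 st.py
python3 prof.py 9
```

```text
time_s: 13.4
ee_pos: [0.5233, -0.0927, 0.0583]
eef_rot: [3.142, 0.0, -3.071]
force: [-0.3, -0.2, -0.7]
grip_width: 0.0426
t 13.40 front X -23.8 Y -0.0 tip z 39.3 mm  F along reader x -0.3 y -0.1 z -0.7  w 42.6 rot [ 180.      0.   -175.94] q [-0.24  0.46  1.73  0.    0.96 -1.89]
-38 [(-70, [-0.0, 2.0]), (-64, [-0.0, 2.0]), (-58, [-0.0, 2.0]), (-52, [0.0, 2.0]), (-46, [1.0, 2.0]), (-40, [1.0, 92.0]), (-34, [1.0, 90.0]), (-28, [0.0, 93.0]), (-22, [1.0, 80.0]), (-16, [2.0, 71.0]), (-10, [1.0, 43.0]), (-4, [2.0, 27.0]), (2, [4.0, 10.0]), (8, [9.0, 10.0])]
0 [(-70, [-0.0, 3.0]), (-64, [0.0, 2.0]), (-58, [0.0, 2.0]), (-52, [-1.0, 2.0]), (-46, [-0.0, 3.0]), (-40, [-0.0, 2.0]), (-34, [-0.0, 2.0]), (-28, [0.0, 2.0]), (-22, [0.0, 2.0]), (-16, [-0.0, 23.0]), (-10, [1.0, 16.0]), (8, [9.0, 10.0]), (14, [8.0, 10.0]), (20, [9.0, 10.0]), (26, [8.0, 10.0]), (32, [8.0, 10.0]), (38, [9.0, 10.0]), (44, [9.0, 11.0]), (50, [7.0, 10.0]), (56, [8.0, 11.0])]
38 [(-70, [0.0, 3.0]), (-64, [-0.0, 3.0]), (-58, [1.0, 2.0]), (-52, [-1.0, 2.0]), (-46, [-1.0, 2.0]), (-40, [-0.0, 80.0]), (-34, [1.0, 2.0]), (-28, [0.0, 2.0]), (-22, [0.0, 3.0]), (20, [8.0, 11.0]), (26, [8.0, 11.0]), (32, [8.0, 10.0]), (38, [8.0, 10.0]), (44, [8.0, 9.0]), (50, [9.0, 10.0]), (56, [8.0, 11.0])]
```

View pics/side9.png

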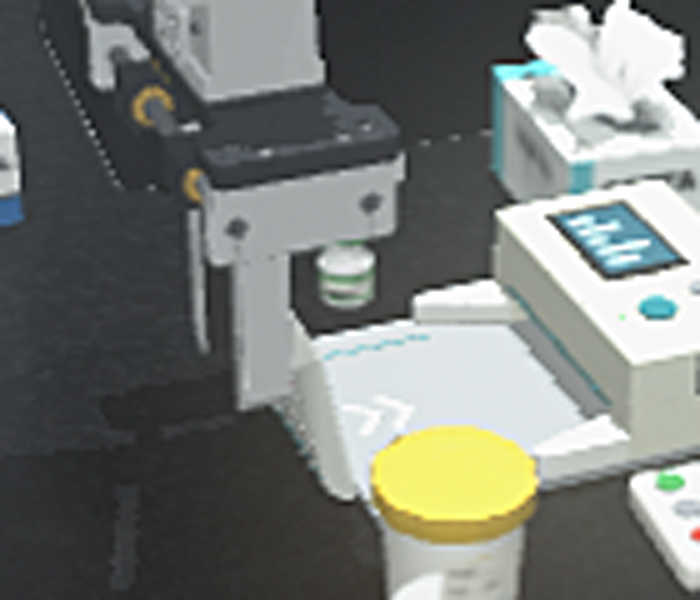

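The cassette is nearly upright, at about 75°, with a contact force of about 0.3 N. I'll push gently past vertical.

```bash

python3 -m creep '[[[-0.02,0,0],0,0.45],[[-0.05,0,0],0,0.45],[[-0.08,0,0],0,0.45],[[-0.12,0,0],0,0.45],[[-0.16,0,0],0,0.45],[[-0.2,0,0],0,0.45],[[-0.24,0,0],0,0.45],[[-0.28,0,0],0,0.45],[[-0.32,0,0],0,0.45],[[-0.36,0,0],0,0.45]]'
python3 st.py
python3 prof.py 10 >/dev/null
```

```text
time_s: 14.45
ee_pos: [0.5412, -0.0915, 0.0584]
eef_rot: [-3.142, 0.0, -3.071]
force: [-0.0, 0.6, -0.2]
grip_width: 0.0424
t 14.45 front X -5.8 Y -0.0 tip z 39.4 mm  F along reader x -0.0 y 0.6 z -0.2  w 42.4 rot [-180.      0.   -175.94] q [-0.23  0.49  1.68 -0.    0.97 -1.88]
```

View pics/side10.png

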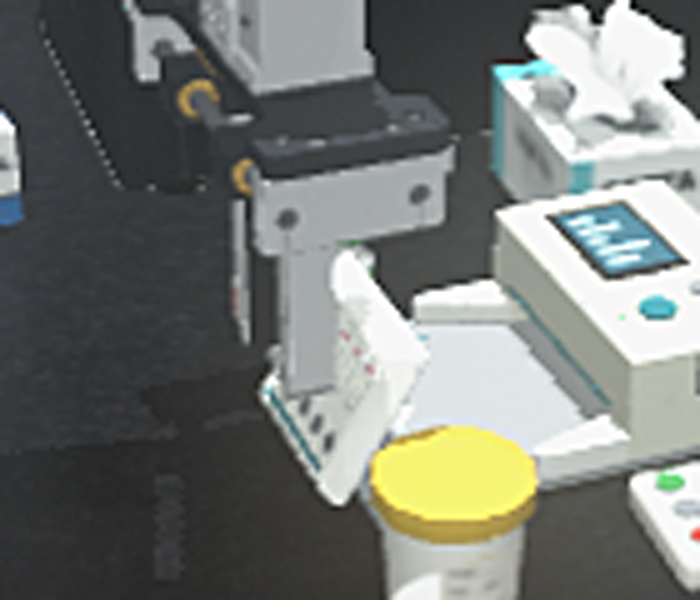

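The cassette is past vertical and its face (strips at (355,350), wells at (315,425)) is towards the robot. I'll push a little more so that it falls.

```bash

python3 -m creep '[[[-0.03,0,0],0,0.45],[[-0.07,0,0],0,0.45],[[-0.11,0,0],0,0.45],[[-0.15,0,0],0,0.45],[[-0.18,0,0],0,0.45],[[-0.2,0,0],0,0.45],[[-0.2,0,0],0,0.45]]'
python3 st.py
python3 prof.py 11
```

```text
time_s: 15.2
ee_pos: [0.5511, -0.0907, 0.0583]
eef_rot: [3.142, -0.0, -3.071]
force: [0.6, -0.4, -0.7]
grip_width: 0.0423
t 15.20 front X 4.1 Y 0.0 tip z 39.3 mm  F along reader x 0.6 y -0.5 z -0.7  w 42.3 rot [ 180.     -0.   -175.94] q [-0.23  0.51  1.65  0.    0.99 -1.87]
-38 [(-70, [-1.0, 2.0]), (-64, [-0.0, 2.0]), (-58, [0.0, 2.0]), (-52, [0.0, 1.0]), (-46, [-0.0, 3.0]), (-40, [-0.0, 1.0]), (-34, [0.0, 2.0]), (-28, [-0.0, 2.0]), (-22, [0.0, 17.0]), (-16, [1.0, 19.0]), (-10, [1.0, 88.0]), (-4, [1.0, 90.0]), (2, [9.0, 91.0]), (8, [15.0, 20.0])]
0 [(-70, [-0.0, 1.0]), (-64, [0.0, 2.0]), (-58, [0.0, 3.0]), (-52, [-0.0, 2.0]), (-46, [0.0, 2.0]), (-40, [0.0, 2.0]), (-34, [0.0, 2.0]), (-28, [1.0, 2.0]), (-22, [-0.0, 18.0]), (-16, [0.0, 21.0]), (-10, [18.0, 20.0]), (-4, [16.0, 20.0]), (2, [18.0, 20.0]), (8, [18.0, 20.0]), (14, [19.0, 20.0]), (20, [19.0, 21.0]), (26, [18.0, 20.0]), (32, [19.0, 21.0]), (38, [19.0, 21.0]), (44, [17.0, 19.0]), (50, [13.0, 15.0]), (56, [8.0, 10.0])]
38 [(-70, [-0.0, 2.0]), (-64, [0.0, 2.0]), (-58, [0.0, 2.0]), (-52, [-0.0, 2.0]), (-46, [-0.0, 2.0]), (-40, [0.0, 2.0]), (-34, [0.0, 3.0]), (-28, [0.0, 2.0]), (-22, [0.0, 16.0]), (-16, [-0.0, 18.0]), (-10, [17.0, 73.0]), (-4, [18.0, 19.0]), (2, [20.0, 20.0]), (56, [8.0, 10.0])]
```

View pics/side11.png

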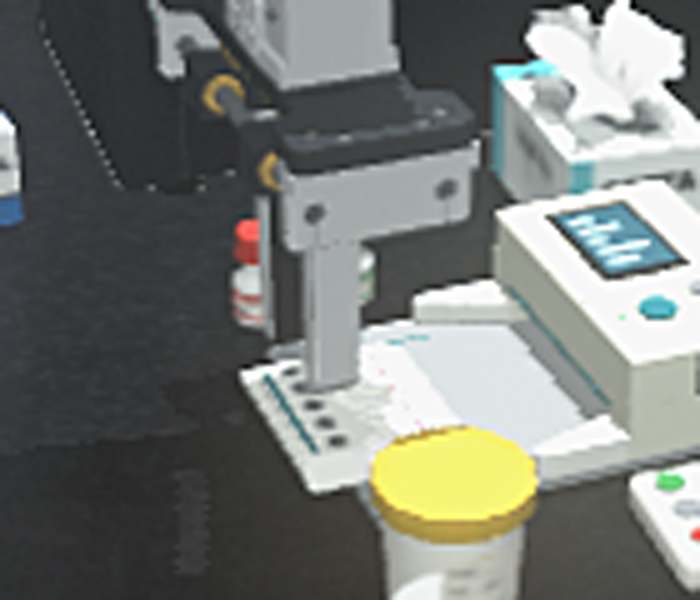

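It has fallen flat and face up on the deck: top at z ≈ 19 mm across its length, teal end at X ≈ -22 mm, centre at about reader x = -77 mm. I'll retreat and lower behind the teal end.

```bash

python3 -m creep '[[[0.05,0,-0.05],0,0.45],[[0.2,0,-0.05],0,0.45],[[0.4,0,-0.05],0,0.45],[[0.6,0,-0.05],0,0.45],[[0.8,0,-0.05],0,0.45],[[0.95,0,-0.05],0,0.45],[[1.0,0,0.1],0,0.45],[[1.0,0,0.3],0,0.45],[[1.0,0,0.45],0,0.45],[[1.0,0,0.55],0,0.45],[[1.0,0,0.566],0,0.45],[[1.0,0,0.566],0,0.45]]'
python3 st.py
python3 prof.py 12 >/dev/null
python3 - <<'E'
from h import *
from station import vision
c=vision.camera("top"); pickle.dump(c,open("pics/top12.pkl","wb"))
i=c["img"][120:250,200:340]
cv2.imwrite("pics/top12.png",cv2.resize(i,None,fx=5,fy=5,interpolation=cv2.INTER_CUBIC)[:600,:,::-1])
E
```

```text
time_s: 16.45
ee_pos: [0.5012, -0.0942, 0.0298]
eef_rot: [3.141, -0.0, -3.071]
force: [0.2, 0.6, -1.0]
grip_width: 0.0424
t 16.45 front X -45.9 Y 0.0 tip z 10.8 mm  F along reader x 0.2 y 0.6 z -1.0  w 42.4 rot [ 1.7999e+02 -2.0000e-02 -1.7593e+02] q [-0.26  0.47  1.8  -0.    0.88 -1.9 ]
```

View pics/side12.png

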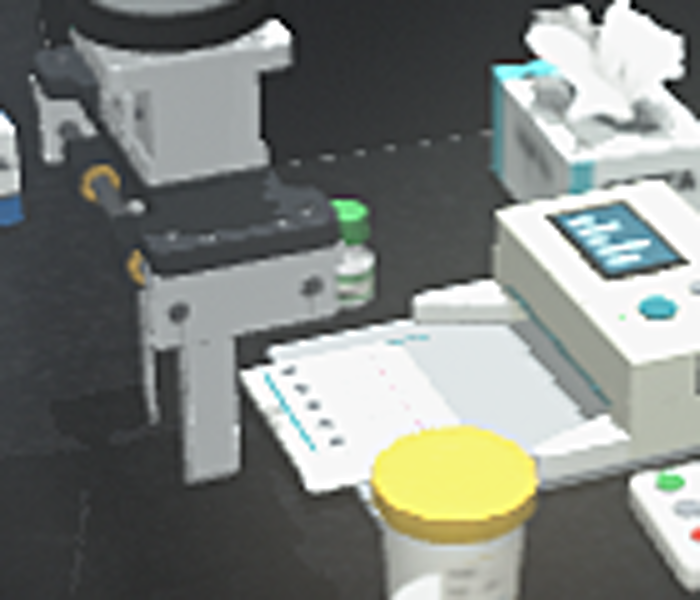

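View pics/top12.png

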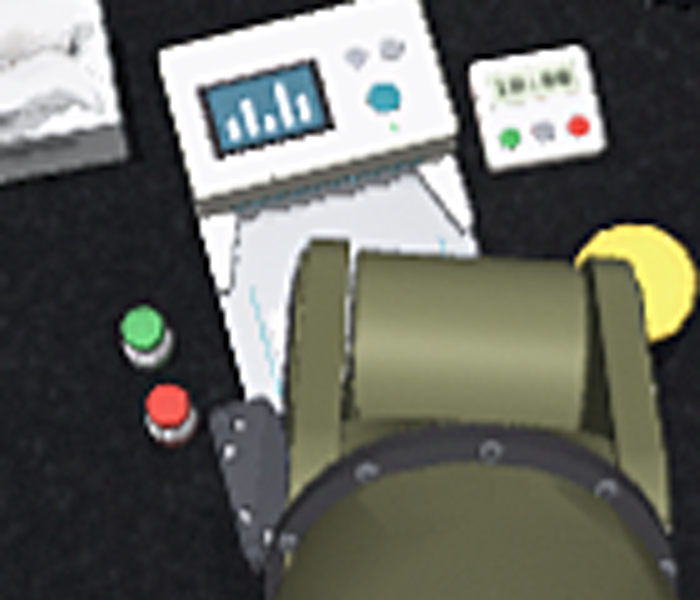

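The cassette lies face up, with its teal-end corners at (242,372) and (312,490) in the side view. I'll check squareness and lateral offset.

```bash
python3 - <<'E'
from h import *
c=pickle.load(open("pics/side12.pkl","rb"))
q=lambda p:[190+(p[0]+.5)/5-.5,150+(p[1]+.5)/5-.5]
P=plane(c,[q((242,372)),q((312,490)),q((265,375)),q((313,449)),q((411,346)),q((462,425))],.0165)
a=np.radians(4);d=(P[:,:2]-[.555,-.0905])*1e3
R=np.c_[np.cos(a)*d[:,0]+np.sin(a)*d[:,1],-np.sin(a)*d[:,0]+np.cos(a)*d[:,1]];print(R.round(1))
for i,j in((0,1),(2,3),(4,5)): v=R[i]-R[j]; print("yaw vs reader deg",np.degrees(np.arctan2(-v[0],v[1])).round(1), "len",np.hypot(*v).round(1))
E
```

```text
[[-19.8  39.9]
 [-21.3 -50.7]
 [-11.7  34.2]
 [-11.5 -24.4]
 [ 52.5  33.8]
 [ 49.2 -29.6]]
yaw vs reader deg -0.9 len 90.6
yaw vs reader deg 0.2 len 58.6
yaw vs reader deg -2.9 len 63.5
```

The cassette is square within about 1° and 2–5 mm to the right of centre, which is within the funnel. I'll spread the fingers to 56 mm, shift 4 mm right, and push along the deck.

```bash

python3 -m creep '[[[-0.05,-0.04,0],0,0.6],[[-0.15,-0.08,0],0,0.6],[[-0.25,-0.08,0],0,0.6],[[-0.33,-0.08,0],0,0.6],[[-0.4,-0.08,0],0,0.6],[[-0.46,-0.08,0],0,0.6],[[-0.53,-0.08,0],0,0.6],[[-0.6,-0.08,0],0,0.6],[[-0.67,-0.08,0],0,0.6],[[-0.74,-0.08,0],0,0.6],[[-0.81,-0.08,0],0,0.6],[[-0.88,-0.08,0],0,0.6]]'
python3 st.py 
python3 -m creep '[[[-0.07,0,0],0,0.6],[[-0.14,0,0],0,0.6],[[-0.21,0,0],0,0.6],[[-0.28,0,0],0,0.6],[[-0.35,0,0],0,0.6],[[-0.42,0,0],0,0.6],[[-0.49,0,0],0,0.6]]'
python3 st.py 
python3 prof.py 13 >/dev/null
```

```text
time_s: 17.75
ee_pos: [0.5456, -0.0951, 0.03]
eef_rot: [3.142, -0.0, -3.071]
force: [-1.3, -0.1, 0.2]
grip_width: 0.0562
t 17.75 front X -1.7 Y -4.0 tip z 11.0 mm  F along reader x -1.3 y -0.0 z 0.2  w 56.2 rot [ 180.     -0.   -175.94] q [-0.24  0.55  1.67  0.    0.92 -1.88]
time_s: 18.45
ee_pos: [0.5701, -0.0934, 0.03]
eef_rot: [-3.142, -0.0, -3.071]
force: [-0.0, -0.0, -1.0]
grip_width: 0.0564
t 18.45 front X 22.8 Y -4.0 tip z 11.0 mm  F along reader x -0.0 y -0.0 z -1.0  w 56.4 rot [-180.     -0.   -175.94] q [-0.23  0.59  1.6  -0.    0.95 -1.87]
```

View pics/side13.png

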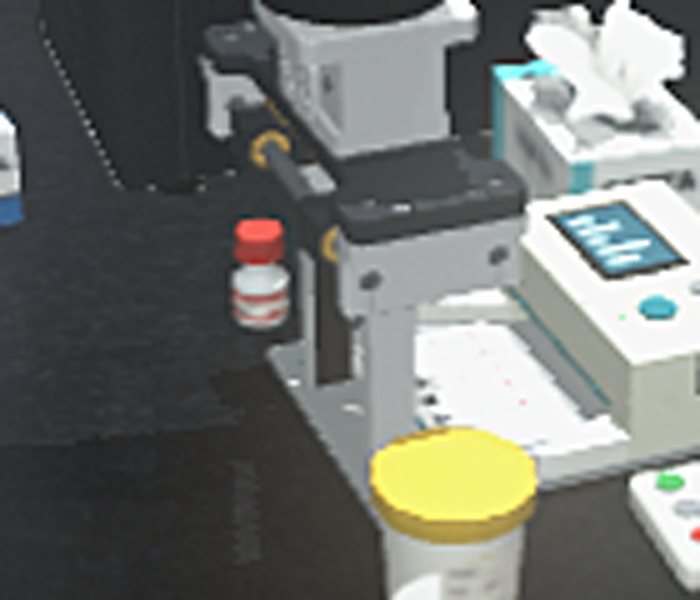

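It is entering the funnel square, with no resistance yet. I'll continue in steps.

```bash

python3 -m creep '[[[-0.06,0,0],0,0.6],[[-0.12,0,0],0,0.6],[[-0.18,0,0],0,0.6],[[-0.24,0,0],0,0.6],[[-0.3,0,0],0,0.6],[[-0.36,0,0],0,0.6]]'
python3 st.py 
python3 -m creep '[[[-0.05,0,0],0,0.6],[[-0.1,0,0],0,0.6],[[-0.15,0,0],0,0.6],[[-0.2,0,0],0,0.6],[[-0.25,0,0],0,0.6],[[-0.3,0,0],0,0.6],[[-0.34,0,0],0,0.6]]'
python3 st.py 
python3 prof.py 14 >/dev/null
```

```text
time_s: 19.1
ee_pos: [0.588, -0.0921, 0.0301]
eef_rot: [-3.142, 0.0, -3.071]
force: [0.1, 0.2, -0.5]
grip_width: 0.0565
t 19.10 front X 40.8 Y -3.9 tip z 11.1 mm  F along reader x 0.1 y 0.2 z -0.5  w 56.5 rot [-180.      0.   -175.94] q [-0.22  0.62  1.55 -0.    0.98 -1.86]
time_s: 19.8
ee_pos: [0.6049, -0.091, 0.0301]
eef_rot: [-3.142, 0.0, -3.071]
force: [-0.0, 0.3, -0.1]
grip_width: 0.0565
t 19.80 front X 57.8 Y -3.9 tip z 11.1 mm  F along reader x 0.0 y 0.3 z -0.1  w 56.5 rot [-180.      0.   -175.94] q [-0.21  0.65  1.49  0.    1.   -1.85]
```

View pics/side14.png

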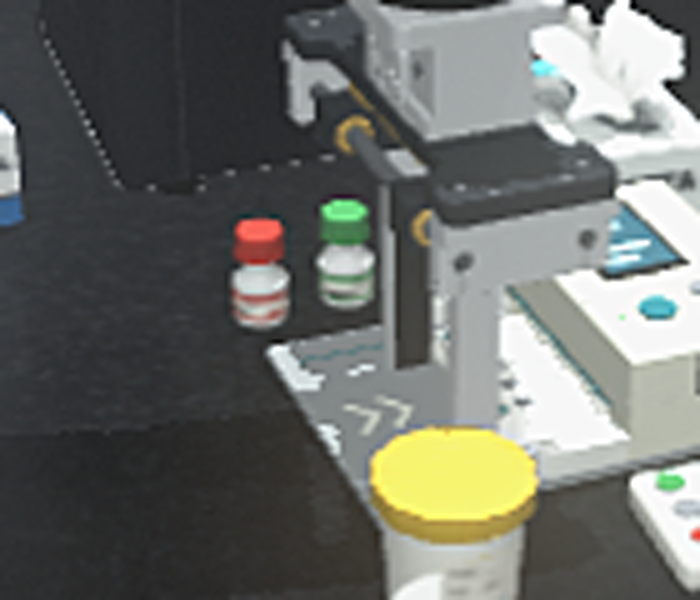

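The leading end is inside the head. The last 8–10 mm go slowly until the stop is felt.

```bash

python3 -m creep '[[[-0.03,0,0],0,0.6],[[-0.06,0,0],0,0.6],[[-0.09,0,0],0,0.6],[[-0.12,0,0],0,0.6],[[-0.14,0,0],0,0.6],[[-0.15,0,0],0,0.6]]'
python3 st.py 
python3 -m creep '[[[-0.01,0,0],0,0.6],[[-0.02,0,0],0,0.6],[[-0.03,0,0],0,0.6],[[-0.03,0,0],0,0.6]]'
python3 st.py 
```

```text
time_s: 20.45
ee_pos: [0.6123, -0.0904, 0.03]
eef_rot: [-3.142, -0.0, -3.071]
force: [0.3, 0.2, 0.0]
grip_width: 0.0563
t 20.45 front X 65.1 Y -3.9 tip z 11.0 mm  F along reader x 0.3 y 0.2 z 0.0  w 56.3 rot [-180.     -0.   -175.94] q [-0.21  0.66  1.47 -0.    1.01 -1.85]
time_s: 20.85
ee_pos: [0.6131, -0.0904, 0.0298]
eef_rot: [3.141, -0.002, -3.071]
force: [-4.8, -1.5, 1.8]
grip_width: 0.0563
t 20.85 front X 66.0 Y -3.9 tip z 10.8 mm  F along reader x -4.9 y -1.1 z 1.8  w 56.3 rot [ 1.7999e+02 -1.0000e-01 -1.7593e+02] q [-0.21  0.67  1.47 -0.    1.01 -1.85]
```

The stop is felt at X = 66 mm. That is the nominal 68 mm less the 2 mm offset already seen at the deck edge. One firmer press, then retreat and check.

```bash

python3 -m creep '[[[-0.02,0,0],0,0.6],[[-0.03,0,0],0,0.6],[[-0.03,0,0],0,0.6]]'
python3 st.py 
python3 -m creep '[[[0.05,0,0],0,0.6],[[0.1,0,0],0,0.6],[[0.2,0,0],0,0.6],[[0.4,0,0],0,0.6],[[0.6,0,-0.2],0,0.6],[[0.9,0,-0.6],0,0.6],[[1.2,0,-1.0],0,0.6],[[1.6,0,-1.5],0,0.6],[[2.1,0,-2],0,0.6],[[2.6,0,-2.3],0,0.6],[[3.1,0,-2.5],0,0.6],[[3.6,0,-2.5],0,0.6]]'
python3 st.py
python3 prof.py 15 >/dev/null
python3 - <<'E'
from h import *
from station import vision
c=vision.camera("top"); pickle.dump(c,open("pics/top15.pkl","wb"))
i=c["img"][110:230,205:335]
cv2.imwrite("pics/top15.png",cv2.resize(i,None,fx=5,fy=5,interpolation=cv2.INTER_CUBIC)[:,:,::-1])
E
```

```text
time_s: 21.15
ee_pos: [0.6135, -0.0904, 0.0296]
eef_rot: [3.141, -0.005, -3.07]
force: [-12.9, -1.7, 5.3]
grip_width: 0.0567
t 21.15 front X 66.4 Y -3.9 tip z 10.6 mm  F along reader x -13.0 y -0.8 z 5.3  w 56.7 rot [ 179.97   -0.27 -175.92] q [-0.2   0.67  1.46 -0.    1.01 -1.85]
time_s: 22.35
ee_pos: [0.435, -0.1031, 0.1564]
eef_rot: [-3.141, 0.003, -3.071]
force: [1.1, -0.6, 0.5]
grip_width: 0.0565
t 22.35 front X -112.5 Y -4.2 tip z 137.4 mm  F along reader x 1.1 y -0.7 z 0.5  w 56.5 rot [-1.7994e+02  1.6000e-01 -1.7593e+02] q [-0.31  0.14  1.88  0.    1.11 -1.96]
```

View pics/side15.png

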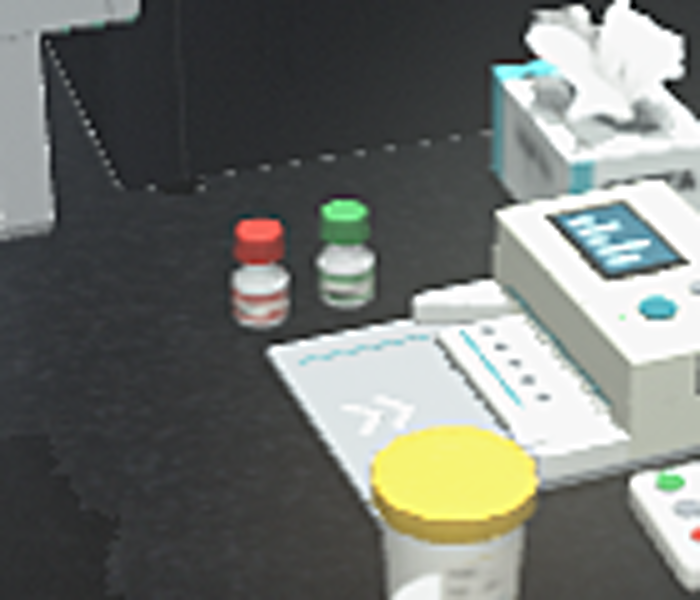

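View pics/top15.png

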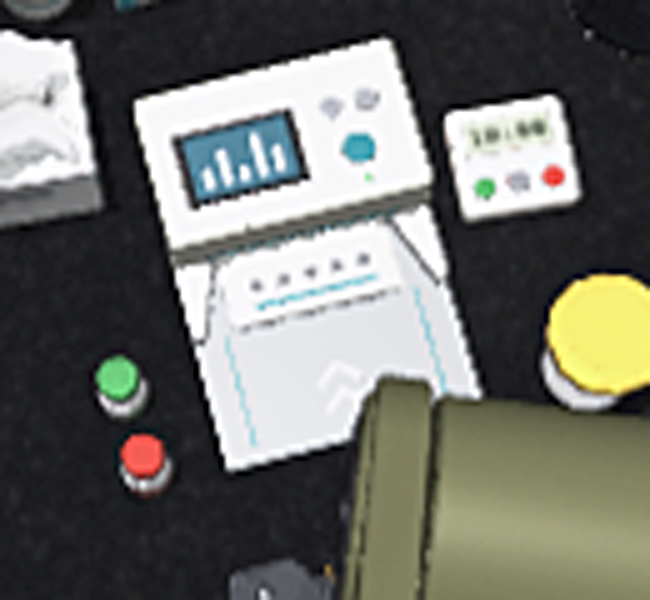

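The cassette sits in the slot, square, with its wells and teal band outside the head (top view, end edge from (230,328) to (400,290)). I'll measure how far it protrudes.

```bash
python3 - <<'E'
from h import *
a=np.radians(4); F=np.array([.555,-.0905])
def rd(P): d=(P[:,:2]-F)*1e3; return np.c_[np.cos(a)*d[:,0]+np.sin(a)*d[:,1],-np.sin(a)*d[:,0]+np.cos(a)*d[:,1]]
t=pickle.load(open("pics/top15.pkl","rb")); s=pickle.load(open("pics/side15.pkl","rb"))
q=lambda p:[205+(p[0]+.5)/5-.5,110+(p[1]+.5)/5-.5]; qs=lambda p:[190+(p[0]+.5)/5-.5,150+(p[1]+.5)/5-.5]
print("top  teal end corners",rd(plane(t,[q((232,326)),q((399,290))],.013)).round(1).tolist())
print("top  deck edge L, head front top L,R",rd(plane(t,[q((228,471))],.008)).round(1).tolist(),rd(plane(t,[q((172,248)),q((431,187))],.054)).round(1).tolist())
print("side teal end corners",rd(plane(s,[qs((437,340)),qs((522,447))],.015)).round(1).tolist())
print("side deck corner L, head front L,R",rd(plane(s,[qs((268,352))],.008)).round(1).tolist(),rd(plane(s,[qs((497,213)),qs((633,364))],.054)).round(1).tolist())
# teal line slope (top)
h=t["img"].astype(int); m=(h[:,:,2]-h[:,:,0]>40); m[:162]=0;m[175:]=0;m[:,:250]=0;m[:,285:]=0
v,u=np.nonzero(m); P=rd(plane(t,np.c_[u,v],.018)); k=np.polyfit(P[:,1],P[:,0],1); print("teal n",len(u),"slope deg",np.degrees(k[0]).round(2),"X",P[:,0].mean().round(1),"Y",P[:,1].min().round(1),P[:,1].max().round(1))
# neighbours displacement (image diff)
for n,f0,c in (("top","pics/top0.pkl",t),("side","pics/side0.pkl",s)):
    c0=pickle.load(open(f0,"rb"))
    for nm,lo,hi in (("yellow",(20,120,120),(35,255,255)),("green",(45,90,80),(80,255,255)),("red",(0,150,120),(8,255,255))):
        r=[]
        for cc in (c0,c):
            M=cv2.inRange(cv2.cvtColor(cc["img"],cv2.COLOR_RGB2HSV),lo,hi); M[:100]=0;M[:,345 if n=="top" else 350:]=0; M[:,:195]=0
            if n=="side": M[300:]=0
            v,u=np.nonzero(M); r.append((len(u),u.mean().round(1),v.mean().round(1)))
        print(n,nm,r)
E
```

```text
top  teal end corners [[70.6, 45.7], [67.3, -41.3]]
top  deck edge L, head front top L,R [[-0.4, 66.2]] [[104.7, 66.2], [102.7, -64.6]]
side teal end corners [[65.4, 36.6], [66.0, -50.6]]
side deck corner L, head front L,R [[-0.6, 64.2]] [[104.2, 64.7], [104.2, -67.0]]
teal n 24 slope deg -0.03 X 75.8 Y -29.2 31.2
top yellow [(471, np.float64(326.4), np.float64(176.5)), (466, np.float64(326.4), np.float64(176.4))]
top green [(72, np.float64(240.0), np.float64(178.8)), (72, np.float64(240.0), np.float64(178.8))]
top red [(67, np.float64(244.2), np.float64(193.0)), (67, np.float64(244.2), np.float64(193.0))]
side yellow [(609, np.float64(280.4), np.float64(246.3)), (600, np.float64(280.3), np.float64(246.5))]
side green [(85, np.float64(269.1), np.float64(202.1)), (85, np.float64(268.4), np.float64(201.9))]
side red [(57, np.float64(263.1), np.float64(211.3)), (75, np.float64(257.8), np.float64(208.5))]
```

The end stands 35–38 mm out of the head (37 expected), and the teal line is square within 0.1° and about 1 mm off centre. The neighbours' caps are unmoved in the top view. Handing in.

```bash
python3 -c "
from station import ctrl, telemetry
print(ctrl.hand_in()); print(telemetry.get_obs()['time_s'])"
```

```text
the job is handed in; nothing more can be done
None
the job is handed in; nothing more can be done
```

I pushed the cassette square against the deck edge, tipped it up and over, and it fell face up on the deck. I then pushed it along the funnel to the stop, pressed it home with about 13 N, and moved the arm clear. I handed in at about 22.5 s of the 61 s. No verdict is given, so whether it passed rests on my checks below.

**Home in the slot:** I felt the stop at 66 mm from my deck-edge estimate, where the nominal figure is 68 mm. The same 2 mm offset had shown when the cassette met the deck edge. The pictures put 34–39 mm of the cassette outside the head, against 37 mm expected.

**Square:** The teal line is parallel to the reader within about 0.1°. The end corners gave a rougher figure of up to about 2° in the top view.

**Central:** The views disagreed. The teal line and top-view corners put the middle 1–2 mm left, and the side-view corners put it 7 mm right. I trusted the top view, because the slot leaves only about 2 mm of play.

**Neighbours:** The cup and both vials had not moved in the top view. In the side view the red patch shifted by about 5 px. I did not follow that up and took it to be other red marks in view, because the top view showed no change. I made no numeric check of the timer or the swab box.

**Tip-up force:** The pressing force fell from about 7 N to zero as the cassette passed 35°. It kept rising on the fingers, and I finished the tip-up with about 1 N.

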